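Turn the loose-lidded tin over onto the empty stand

ROBOT

A 6-joint arm with a two-finger parallel gripper is mounted at the origin on the work surface. World frame = base frame: x ahead of the robot, y to its left, z up, the work surface at z = 0. Lengths are in mm, angles in rad, forces in N, time in s.
With the tool pointing down it reaches from about 400 to 925 mm from the base axis. Payload 12.5 kg.
Tool frame: the origin (TCP) lies between the finger pads; the fingertips stand 11 mm ahead of it and the grasp point (between the pads) lies 8 mm behind it (env.tip_extent is the distance from the TCP to the fingertips, in mm); x points along the fingers, z is the direction in which the jaws open and shut, and the axes are right-handed (so a half turn about x gives the same grasp; the last joint's range is limited). The gripper opens to 95 mm and grips with 3 to 60 N. Pads are 20 mm wide; open, the fingers measure 119 mm over their backs; the gripper's body (75 mm by 180 mm) begins 59 mm behind the grasp point.
Start: joints at [-1.21, 0.491, 1.559, -0, 1.092, -0.106], TCP at [281.293, -558.139, 225.661] pointing down, gripper open.
Joint ranges: [-3.1, 3.1], [-0.84, 2.19], [0.05, 2.79], [-1.13, 4.28], [0.06, 2.93], [-2.69, 2.69]. Speed limits (rad/s): [2.22, 2.22, 2.79, 3.14, 3.14, 3.14].

INTERFACE

Orientations are given as [roll, pitch, yaw] about the fixed x, y, z axes, in that order (R = Rz(yaw) Ry(pitch) Rx(roll)).
In Python, from cell import status, imaging, env gives the robot as it stands. The module is installed in compiled form; this text tells all that it offers.
- The arm moves only by the tool apply_moves, never from a script. Its argument "increments" is a list of rows, each a list of 5 numbers: the closure, from 0 (fully open) to 1 (shut), then the shift along the tool's x, y, z in mm, then the turn about the tool's x in degrees. A call has 1 to 10 rows; each row shifts and turns the commanded pose from where the row before left it, along the tool's axes as they then stand; what a row does not reach is not made up. A row lasts 1/10 s, in which the tool goes at most 50 mm and 8.59 degrees, less where a joint would pass 70% of its speed; a pose out of reach is approached as far as the arm can. A call with a gripper value outside its range is refused whole. The fingers move at their own pace and stop on an object; the grip force is fixed at half the most. Time passes only in rows, so rows that do not move let the fingers close. It gives the time, the measured TCP pose, the force and the opening at its end, in the units of the state.
- status.state(): the state, without advancing time (a new reading comes with each control period).
- imaging.read_camera(name): name is "side" or "top" or "wrist"; returns a dict with "pixels" (480x640x3 uint8, red, green, blue), "fovy" (degrees; the focal length in pixels is half the picture's height over the tangent of half this angle, whatever the lens; pixels are square), "cx", "cy" (the principal point, pixels), "distortion" ([k1, k2, p1, p2, k3] as OpenCV has them; the pictures are not rectified), "R" (3x3) and "t" (3): a world point X has camera coordinates R X + t. Camera axes: x right, y down, z forward; pixel columns grow to the right and rows downward; lengths in mm; the calibration is good to about 2 mm. A picture is of the moment at which its call begins. There is no depth.
- env.job_done(): hands the job in, once; it reports no verdict.
The state is a dict: "t": time; "joints": joint angles; "qvel": joint speeds; "tau": joint torques, N m; "eef_pos": TCP position; "tcp_rot": TCP orientation; "ft_force": force on the tool from outside, world axes, zero at the start; "moment": the same for the moment, N m; "opening": opening from 0.0 (shut) to 1.0 (fully open).
Only numpy, scipy, OpenCV 4.12 (cv2) and the standard library are available. Lean on these libraries where they do the work, as an engineer would, in place of code of your own. Each camera call takes 0.05 s, during which the arm holds its last target. There are 200 camera calls.

TASK

On the coffee counter a steel storage tin leans on its slanted stand the wrong way round, with its loose lid underneath. Pinch lid and base together, lift the tin off, turn it over without letting the lid come away, and lean it on the empty stand with the lid outwards and uppermost, its bottom flat against the ribs, centred, and lowered gently until it rests on the foot bar, not dropped and not forced. Then let go; leave everything else on the counter where it is.

Things in the scene. Friction and masses are not known exactly. Their poses are not given: they have to be found in the camera images.
- tin_mid (a point): centre of the closed steel storage tin, fixed to its deep base: 100 mm (its x) by 120 mm (y) by 46 mm thick when shut (z, from bottom to lid; base 38, lid 8). 0.25 to 0.4 kg. Starts leaning on the full stand wrong way round: lid underneath on the ribs, bottom outwards, a 120 mm side on the foot bar. Only the 46 mm thickness fits a gripper.
- lid_mid (a point): a point fixed to the tin's lid that coincides with tin_mid when fully shut; axes as the tin's. Lid: plain steel plate 100 x 120 x 8 mm, edges in line with the base's, dark seal line at the seam, a plug 12 mm deep entering the base with 1.5 mm play. No latch: facing down, it falls off unless lid and base are pinched together.
- stand_full_rest: sloping rest of the stand that holds the tin: two ribs 16 mm wide, 30 mm deep, with an open gap of 88 mm between for a finger; along the slope they run from x = -45 to 95 mm. Origin on the rib face, on the middle line, 115 mm above the table; x points down the slope (35 deg from straight down, leaning away from the robot), y level across, z out of the rib face, upwards and away from the robot (55 deg from vertical).
- stand_empty_rest: sloping rest of the empty stand, the same two ribs and gap as on the full stand. Origin on the rib face, on the middle line, 115 mm above the table; x points down the slope (35 deg from straight down, leaning away from the robot), y level across, z out of the rib face, upwards and away from the robot (55 deg from vertical).
- stand_full: Wooden foot plate 190 x 136 x 12 mm, origin under its centre, x ahead, z up; posts under the ribs carry the rest. Its fixed foot bar (20 mm thick with its rubber facing, 136 mm wide, standing 56 mm out from the ribs) has its upper side 50 mm down the slope from the rest's origin.
- stand_empty: Wooden foot plate 190 x 136 x 12 mm, origin under its centre, x ahead, z up; posts under the ribs carry the rest. Its foot bar (as on the full stand) is adjustable: its upper side may be anywhere 30 to 75 mm down the slope from the rest's origin. Its place is not reported: feel for it or look. The bar does not slide below 80 N; its rubber facing yields 1 mm per 2.5 N, at most 8 mm.
- cup: bystander: white cup 68 mm across, 58 mm high, between or near the stands; origin at the centre of its underside
- mug: bystander: white mug 80 mm across, 92 mm high; origin at the centre of its underside
- sugar: bystander: glass jar 72 mm across, 110 mm high, steel cap; origin at the centre of its underside
- jug: bystander: steel milk jug 86 mm across, 100 mm high; origin at the centre of its underside
- carton: bystander: upright cardboard carton 70 x 70 x 190 mm; origin at the centre of its underside
- tumbler: bystander: glass tumbler 66 mm across, 120 mm high; origin at the centre of its underside
Not all that is in view belongs to the job. Leave any blue or brown look-alike of the part that bears tin_mid alone.

How it is judged:
By the outcome, as a careful person would: the job done as asked, in the order asked, and still so for the second after the job is handed in, with the robot touching nothing.
It also fails if it takes over 48 s, if anything falls off the work surface, if the arm or the gripper's body presses on something with over 40 N, if the wrist force passes 120 N, or if a joint passes its speed limit or range.

## Working session

There is one attempt and no reset: what is moved stays moved. The work goes in short steps, Python scripts to look and compute and a tool call to move; the robot and the scene stay as the last step left them, time stands still between calls to the robot, and variables do not carry over. Pictures are saved under pics/ and viewed, about 8 in all and at most 12, crops included, and the job is handed in when it is done.

Besides the shell and the picture viewer there is one more tool, called after "Request:" as a command line: name --pt "numbers of a row" for each row, then --argument value for the rest. apply_moves: Moves the arm, as the interface text tells. Its arguments: {"type":"object","properties":{"increments":{"type":"array"}},"required":["increments"]}

```bash
mkdir -p pics
cat > h.py <<'E'
import numpy as np, cv2
from cell import status, imaging, env
from scipy.spatial.transform import Rotation as Ro
def cam(n,save=None):
    c=imaging.read_camera(n)
    if save: cv2.imwrite('pics/'+save,c['pixels'][:,:,::-1])
    f=240/np.tan(np.radians(c['fovy'])/2)
    c['K']=np.array([[f,0,c['cx']],[0,f,c['cy']],[0,0,1.]]);c['D']=np.array(c['distortion'],float)
    c['R']=np.array(c['R']);c['t']=np.array(c['t']);return c
def proj(c,P):
    return cv2.projectPoints(np.atleast_2d(P).astype(float),cv2.Rodrigues(c['R'])[0],c['t'],c['K'],c['D'])[0][:,0]
def ray(c,uv):
    n=cv2.undistortPoints(np.array(uv,float).reshape(-1,1,2),c['K'],c['D'])[:,0]
    d=np.c_[n,np.ones(len(n))]@c['R'];return -c['R'].T@c['t'],d/np.linalg.norm(d,axis=1)[:,None]
def atz(c,uv,z):
    o,d=ray(c,uv);return o+d*((z-o[2])/d[:,2])[:,None]
E
python3 - <<'E'
from h import *
import pickle
S={n:cam(n,n+'0.png') for n in('side','top','wrist')}
pickle.dump(S,open('c0.pkl','wb'))
for n,c in S.items(): print(n,(-c['R'].T@c['t']).round(),c['R'][2].round(2),c['fovy'],c['D'])
print(status.state())
E
```

```text
side [  297. -1154.   752.] [ 0.21  0.85 -0.48] 47.81546716103793 [-0.089056  0.        0.        0.        0.      ]
top [ 278.   -7. 1478.] [ 0.19  0.01 -0.98] 51.79632624709612 [-0.0149542  0.         0.         0.         0.       ]
wrist [ 346. -525.  384.] [-0.23 -0.11 -0.97] 58.20678759707432 [0.02968284 0.         0.         0.         0.        ]
{'t': 0.15, 'joints': array([-1.20958982e+00,  4.91425440e-01,  1.55928680e+00,  1.49548212e-05,
        1.09169914e+00, -1.05591994e-01]), 'qvel': array([ 4.38117520e-04, -9.52222637e-04, -1.98999871e-03,  8.88156613e-04,
        9.74893084e-05,  8.00533425e-04]), 'tau': array([ 1.44953152e-03, -6.12894416e+01, -2.58280742e+01,  6.92797196e-02,
        4.73367667e-02, -7.58645865e-05]), 'eef_pos': array([ 281.24095086, -557.9727615 ,  225.20108693]), 'tcp_rot': array([3.01979957, 1.56997749, 1.91579484]), 'ft_force': array([ 0.09967456, -0.57688232,  0.5202201 ]), 'moment': array([0.01629371, 0.04091166, 0.00074677]), 'opening': 0.9983119231717477}
```

View pics/top0.png

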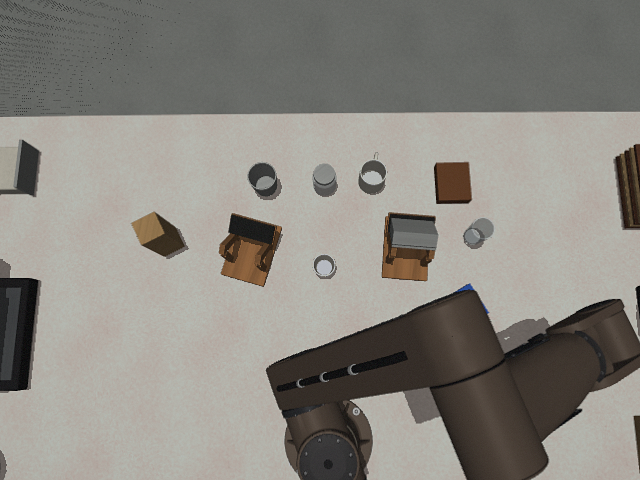

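View pics/side0.png

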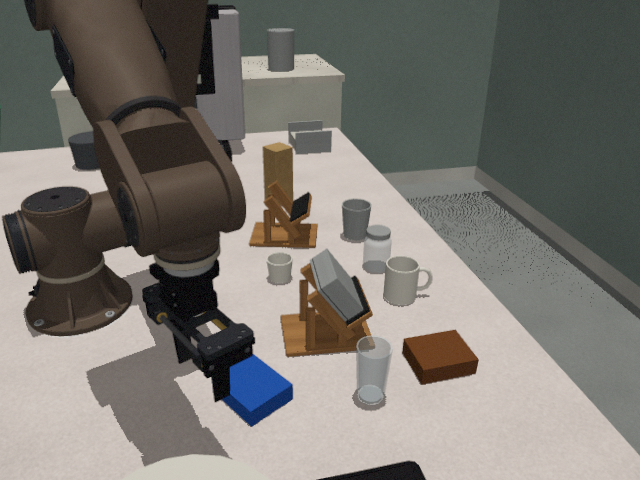

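Run:
```python
import cv2,numpy as np
t=cv2.imread('pics/top0.png');s=cv2.imread('pics/side0.png')
def cr(i,x,y,w=100,h=75): 
    o=cv2.resize(i[y:y+h,x:x+w],(400,300),interpolation=cv2.INTER_CUBIC)
    for k in range(0,w,20): cv2.putText(o,str(x+k),(k*400//w,8),0,.3,(0,0,255));cv2.line(o,(k*400//w,8),(k*400//w,14),(0,0,255))
    for k in range(0,h,15): cv2.putText(o,str(y+k),(0,k*300//h+4),0,.3,(0,0,255))
    return o
cv2.imwrite('pics/z0.png',np.vstack([np.hstack([cr(t,205,210),cr(t,365,208)]),np.hstack([cr(s,235,175),cr(s,270,240,160,120)])]))
```

```text
(no output)
```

View pics/z0.png

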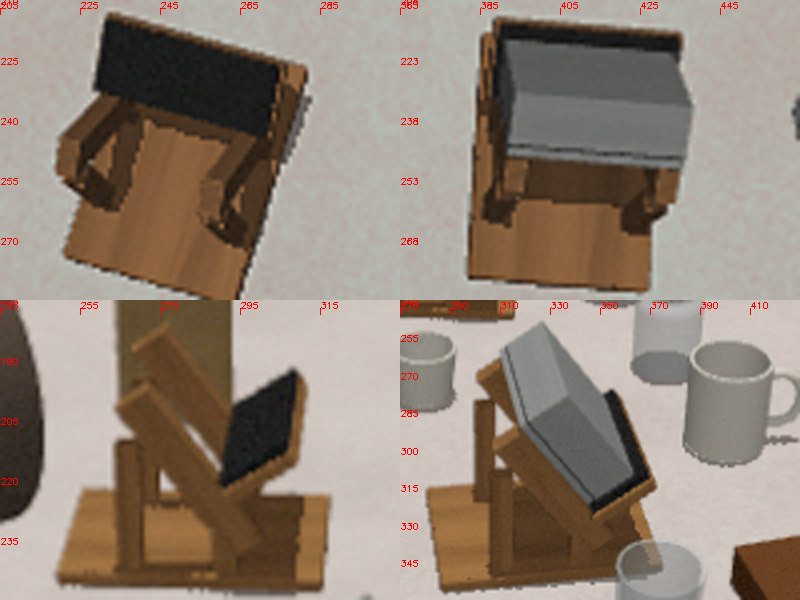

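```bash
cat > fit.py <<'E'
from h import *
import pickle
from scipy.optimize import least_squares
S=pickle.load(open('c0.pkl','rb'))
s35,c35=np.sin(np.radians(35)),np.cos(np.radians(35))
Rr=np.array([[s35,0,c35],[0,1,0],[-c35,0,s35]]) # cols? rest x=(s,0,-c), z=(c,0,s)
def W(p,q,kind,off,bar):
    q=np.array(q,float)
    if kind=='b': q=q+[bar,0,0]
    if kind in'rb': v=Rr@q+[0,0,115]
    else: v=q+[off,0,0]
    c,s=np.cos(p[2]),np.sin(p[2])
    return np.array([p[0]+c*v[0]-s*v[1],p[1]+s*v[0]+c*v[1],v[2]])
E_=[('top','b',(0,68,56),232,214.2),('top','b',(0,-68,56),275,226.5),('top','b',(0,-68,0),272,244.2),('top','b',(0,68,0),228.2,232),
('side','b',(0,-68,0),290.5,221.3),('side','b',(0,-68,56),308,215),('side','b',(0,68,56),310,193),('side','b',(0,68,0),293,201),
('side','r',(-45,-60,0),272.5,195),('side','r',(-45,-60,-30),264.2,201.2),('side','r',(-45,44,0),276.2,180.5),('side','r',(-45,44,-30),268,186.7),
('side','p',(-95,-68,0),249.5,245.5),('side','p',(95,-68,0),316.2,246.2),('side','p',(95,68,12),317,223.7),('side','p',(-95,68,12),256.2,222.5),
('top','p',(-95,68,12),221.2,273.7),('top','p',(-95,-68,12),265,284.5),('top','p',(95,-68,12),281.2,227.5)]
F_=[('top','p',(-95,68,12),382,277.2),('top','p',(-95,-68,12),427.5,280.5),
('top','r',(-50,60,0),389.2,246.7),('top','r',(-50,-60,0),435.7,249.2),('top','r',(-50,60,46),393,231),('top','r',(-50,-60,46),438.2,234.2),('top','r',(50,60,46),391.2,218),('top','r',(50,-60,46),432,221.7),
('side','r',(50,-60,0),348,324.8),('side','r',(50,-60,46),362.8,308.8),('side','r',(-50,60,46),328,248.8),('side','r',(-50,60,0),311.2,259.2),('side','r',(-50,-60,46),338,278.8),('side','r',(-50,-60,0),318.8,290)]
def res(v):
    r=[]
    for L,p,bar in((E_,v[:3],v[6]*100),(F_,v[3:6],50)):
        for n,k,q,u,w in L: r.append(proj(S[n],W(p*np.array([1000,1000,1]),q,k,v[7]*100,bar))[0]-[u,w])
    return np.concatenate(r)
o=least_squares(res,[.6,.25,-.25,.6,-.2,0,.5,0],loss='soft_l1',x_scale=.1)
v=o.x;print('empty',v[:3],'full',v[3:6],'bar',v[6]*100,'off',v[7]*100)
for l,r in zip(E_+F_,o.fun.reshape(-1,2) if 0 else res(v).reshape(-1,2)): print(l[:3],r.round(1))
for n,z,uv in(('top',58,(325,262)),('top',110,(324,170))): print(atz(S[n],[uv],z))
E
python3 fit.py
```

```text
empty [ 0.54665945  0.22650858 -0.27003217] full [ 0.54954755 -0.23976689 -0.08064178] bar 41.76367304450348 off -0.6932659272489718
('top', 'b', (0, 68, 56)) [-1.5 -1. ]
('top', 'b', (0, -68, 56)) [ 1.1 -1.3]
('top', 'b', (0, -68, 0)) [ 0.9 -1.5]
('top', 'b', (0, 68, 0)) [-0.3 -1.2]
('side', 'b', (0, -68, 0)) [0.1 0.4]
('side', 'b', (0, -68, 56)) [-0.7 -3.4]
('side', 'b', (0, 68, 56)) [-0.7 -1.4]
('side', 'b', (0, 68, 0)) [0.9 0.2]
('side', 'r', (-45, -60, 0)) [-0.3  1.6]
('side', 'r', (-45, -60, -30)) [-0.8  1. ]
('side', 'r', (-45, 44, 0)) [-0.4  1.4]
('side', 'r', (-45, 44, -30)) [-0.5  0.5]
('side', 'p', (-95, -68, 0)) [-0.6  0.9]
('side', 'p', (95, -68, 0)) [-0.3  1.7]
('side', 'p', (95, 68, 12)) [ 0.3 -1.4]
('side', 'p', (-95, 68, 12)) [-1.3 -1.5]
('top', 'p', (-95, 68, 12)) [-0.5 -0.3]
('top', 'p', (-95, -68, 12)) [-0.8  0.7]
('top', 'p', (95, -68, 12)) [ 0.7 -2.4]
('top', 'p', (-95, 68, 12)) [-0.1 -0.5]
('top', 'p', (-95, -68, 12)) [ 0.1 -0.5]
('top', 'r', (-50, 60, 0)) [ 2.5 -0.8]
('top', 'r', (-50, -60, 0)) [ 0.1 -0.1]
('top', 'r', (-50, 60, 46)) [ 0.6 -0.7]
('top', 'r', (-50, -60, 46)) [ 0.2 -0.7]
('top', 'r', (50, 60, 46)) [-0.3 -1. ]
('top', 'r', (50, -60, 46)) [ 0.8 -1.7]
('side', 'r', (50, -60, 0)) [-2.9 -3.5]
('side', 'r', (50, -60, 46)) [0.9 0.4]
('side', 'r', (-50, 60, 46)) [-1.6 -1.2]
('side', 'r', (-50, 60, 0)) [-2.3  0.3]
('side', 'r', (-50, -60, 46)) [-0.8 -1.2]
('side', 'r', (-50, -60, 0)) [-0.9  0.4]
[[497.88953411   4.76266991  58.        ]]
[[760.11073142   5.79549864 110.        ]]
```

```bash
cat >> h.py <<'E'
def st():
    s=status.state();R=Ro.from_euler('xyz',s['tcp_rot']).as_matrix();return s,np.array(s['eef_pos']),R
def show():
    s,p,R=st();print('t',round(s['t'],2),'p',p.round(1),'x',R[:,0].round(3),'y',R[:,1].round(3),'z',R[:,2].round(3),'az_z',round(np.degrees(np.arctan2(R[1,2],R[0,2])),1),'j',s['joints'].round(2),'F',s['ft_force'].round(1),'op',round(s['opening'],3));return s,p,R
def to(P):
    s,p,R=st();d=R.T@(np.array(P)-p);print('tool shift',d.round(1))
E
python3 -c "
from h import *
show();to([550,-240,400]);to([560,-100,450])"
```

```text
t 0.15 p [ 281.2 -558.   225.2] x [-0.     0.001 -1.   ] y [0.893 0.45  0.   ] z [ 0.45  -0.893 -0.001] az_z -63.3 j [-1.21  0.49  1.56  0.    1.09 -0.11] F [ 0.1 -0.6  0.5] op 0.998
tool shift [-174.6  383.1 -163.1]
tool shift [-224.5  455.1 -283.7]
```

Request:
apply_moves --pt "0 -20 35 -25 0" --pt "0 -20 40 -25 0" --pt "0 -20 40 -25 0" --pt "0 -20 40 -25 0" --pt "0 -20 40 -25 0" --pt "0 -20 40 -25 0" --pt "0 -20 40 -25 0" --pt "0 -20 40 -25 0" --pt "0 -20 40 -25 0" --pt "0 -20 40 -25 0"

```text
t: 1.15
eef_pos: [516.7, -164.0, 422.1]
tcp_rot: [-0.941, 1.571, -2.045]
ft_force: [0.3, -0.0, 0.8]
opening: 0.996
```

Request:
apply_moves --pt "0 0 0 0 -8" --pt "0 0 0 0 -8" --pt "0 0 0 0 -8" --pt "0 0 0 0 -8" --pt "0 0 0 0 -8" --pt "0 0 0 0 -8" --pt "0 0 0 0 -8" --pt "0 0 0 0 -2"

```text
t: 1.95
eef_pos: [516.1, -165.8, 421.1]
tcp_rot: [2.934, 1.57, 2.847]
ft_force: [0.4, 0.6, -0.1]
opening: 0.998
```

```bash
python3 -c "
from h import *
show()"
```

```text
t 1.95 p [ 516.1 -165.8  421.1] x [-0.  0. -1.] y [0.087 0.996 0.   ] z [ 0.996 -0.087 -0.   ] az_z -5.0 j [-0.43  0.23  1.45 -0.    1.47 -0.35] F [ 0.4  0.6 -0.1] op 0.998
```

Request:
apply_moves --pt "0 0 10 49 0" --pt "0 0 10 49 0" --pt "0 0 10 49 0" --pt "0 0 10 49 0" --pt "0 0 10 49 0" --pt "0 0 10 49 0" --pt "0 0 10 49 0" --pt "0 0 10 49 0" --pt "0 0 0 49 0" --pt "0 0 0 49 0"

```text
t: 2.95
eef_pos: [896.2, -128.1, 379.7]
tcp_rot: [-0.028, 1.532, -0.119]
ft_force: [0.5, -0.6, -1.1]
opening: 1.002
```

```bash
python3 -c "
from h import *
show()"
```

```text
t 2.95 p [ 896.2 -128.1  379.7] x [ 0.038 -0.005 -0.999] y [ 0.091  0.996 -0.001] z [ 0.995 -0.091  0.039] az_z -5.2 j [-0.22  1.04  0.05  0.    2.01 -0.12] F [ 0.5 -0.6 -1.1] op 1.002
```

Request:
apply_moves --pt "0 0 0 50 0" --pt "0 0 0 50 0" --pt "0 0 0 50 0"

```text
t: 3.25
eef_pos: [937.4, -127.2, 347.4]
tcp_rot: [-0.048, 1.439, -0.139]
ft_force: [-0.3, 0.7, -0.7]
opening: 1.001
```

```bash
python3 -c "
from h import *
show()"
```

```text
t 3.25 p [ 937.4 -127.2  347.4] x [ 0.13  -0.018 -0.991] y [ 0.092  0.996 -0.006] z [ 0.987 -0.09   0.131] az_z -5.2 j [-0.21  1.08  0.05  0.01  1.88 -0.11] F [-0.3  0.7 -0.7] op 1.001
```

Request:
apply_moves --pt "0 -30 0 40 0" --pt "0 -30 0 40 0" --pt "0 -30 0 40 0"

```text
t: 3.55
eef_pos: [933.1, -121.7, 407.6]
tcp_rot: [-0.046, 1.352, -0.138]
ft_force: [0.3, 0.8, 0.2]
opening: 1.002
```

```bash
python3 -c "
from h import *
show()"
```

```text
t 3.55 p [ 933.1 -121.7  407.6] x [ 0.215 -0.03  -0.976] y [ 0.093  0.996 -0.01 ] z [ 0.972 -0.088  0.217] az_z -5.2 j [-0.2   1.02  0.05  0.01  1.85 -0.11] F [0.3 0.8 0.2] op 1.002
```

```bash
cat > w.py <<'E'
from h import *
s,p,R=st();j=s['joints']
f=lambda j:Ro.from_euler('ZYZYZ',[j[0],j[1]+j[2],j[3],j[4],j[5]]).as_matrix() if 0 else (Ro.from_euler('ZYZ',[j[0],j[1]+j[2],j[3]])*Ro.from_euler('YZ',[j[4],j[5]])).as_matrix()
C=np.array([[0,0,1],[0,-1,0],[1,0,0.]]) # tool x = approach, tool z = jaw
print((f(j).T@R).round(3))
q=[-1.2096,.4914,1.5593,0,1.0917,-.1056]
print((f(q).T@np.array([[0,.893,.45],[0,.45,-.893],[-1,0,0]])).round(3))
C=(f(j).T@R).round(0)
def n(az,el): a,e=np.radians([az,el]);return np.array([np.cos(e)*np.cos(a),np.cos(e)*np.sin(a),np.sin(e)])
u=n(-10.05,-54.87)
for nm,z,j1 in(('full',n(-4.6,35),-.5),('empty',-n(-15.5,35),.3)):
    T=np.c_[u,np.cross(z,u),z]
    print(nm,u@z)
    for a in(1.4,1.8,2.2):
        M=(Ro.from_euler('ZY',[j1,a]).as_matrix()).T@T@C.T
        e=Ro.from_matrix(M).as_euler('ZYZ');print(a,'j4,5,6',e.round(2))
E
python3 w.py
```

```text
[[-0.  0. -1.]
 [ 0.  1.  0.]
 [ 1. -0.  0.]]
[[-0.001 -0.    -1.   ]
 [-0.     1.    -0.   ]
 [ 1.     0.    -0.001]]
full 0.00013809036370449057
1.4 j4,5,6 [ 0.2   1.16 -0.43]
1.8 j4,5,6 [ 0.27  0.77 -0.54]
2.2 j4,5,6 [ 0.49  0.4  -0.81]
empty -0.00013809036370443506
1.4 j4,5,6 [-0.29  1.2  -2.56]
1.8 j4,5,6 [-0.37  0.82 -2.41]
2.2 j4,5,6 [-0.63  0.46 -2.09]
```

Request:
apply_moves --pt "0 -30 0 40 0" --pt "0 -30 0 40 0" --pt "0 -30 0 40 0" --pt "0 -30 0 40 0"

```text
t: 3.95
eef_pos: [922.1, -114.5, 482.1]
tcp_rot: [-0.042, 1.245, -0.134]
ft_force: [0.1, -0.4, 0.0]
opening: 1.002
```

```bash
python3 -c "
from h import *
show()"
```

```text
t 3.95 p [ 922.1 -114.5  482.1] x [ 0.317 -0.043 -0.947] y [ 0.094  0.996 -0.013] z [ 0.944 -0.084  0.32 ] az_z -5.1 j [-0.2   0.94  0.05  0.02  1.82 -0.1 ] F [ 0.1 -0.4  0. ] op 1.002
```

Request:
apply_moves --pt "0 -15 -25 40 0" --pt "0 -15 -25 40 0" --pt "0 -15 -25 40 0" --pt "0 -15 -20 43 0" --pt "0 -15 -15 45 0" --pt "0 -15 0 47 0"

```text
t: 4.55
eef_pos: [922.4, -204.3, 533.0]
tcp_rot: [-0.061, 1.084, -0.157]
ft_force: [0.5, -0.0, 0.3]
opening: 0.996
```

```bash
python3 -c "
from h import *
s,p,R=show();print(np.degrees(np.arccos(-R[2,0])),np.degrees(np.arctan2(R[1,0],R[0,0])))"
```

```text
t 4.55 p [ 922.4 -204.3  533. ] x [ 0.462 -0.073 -0.884] y [ 0.103  0.994 -0.028] z [ 0.881 -0.078  0.467] az_z -5.1 j [-0.31  0.9   0.05  0.07  1.71 -0.18] F [ 0.5 -0.   0.3] op 0.996
27.873336079787382 -8.986170854124154
```

Request:
apply_moves --pt "0 -15 -10 45 0" --pt "0 -15 -10 45 0" --pt "0 -15 -10 45 0" --pt "0 -15 -5 45 0"

```text
t: 4.95
eef_pos: [919.3, -214.6, 583.8]
tcp_rot: [-0.072, 0.972, -0.168]
ft_force: [0.2, 0.1, 0.2]
opening: 1.001
```

```bash
python3 -c "
from h import *
s,p,R=show();print(np.degrees(np.arccos(-R[2,0])),np.degrees(np.arctan2(R[1,0],R[0,0])))"
```

```text
t 4.95 p [ 919.3 -214.6  583.8] x [ 0.556 -0.094 -0.826] y [ 0.108  0.993 -0.041] z [ 0.824 -0.066  0.562] az_z -4.6 j [-0.32  0.86  0.05  0.09  1.64 -0.2 ] F [0.2 0.1 0.2] op 1.001
34.31511989527288 -9.603031249162004
```

Request:
apply_moves --pt "0 -8 -6 25 0" --pt "0 0 0 -40 0"

```text
t: 5.15
eef_pos: [909.4, -217.7, 585.0]
tcp_rot: [-0.074, 0.953, -0.168]
ft_force: [2.9, -0.4, 1.5]
opening: 1.001
```

```bash
cat >> h.py <<'E'
POSE={'f':(549.5,-239.8,-.0806),'e':(546.7,226.5,-.270)}
a35=np.radians(35)
def rest(k):
    x,y,yw=POSE[k];s,c=np.sin(a35),np.cos(a35)
    return Ro.from_euler('z',yw).as_matrix()@np.array([[s,0,c],[0,1,0],[-c,0,s]]),np.array([x,y,115.])
def rp(k,q): B,o=rest(k);return B@np.array(q,float)+o
def rel(k):
    s,p,R=st();B,o=rest(k);g=p-8*R[:,0];print('grasp pt in rest',(B.T@(g-o)).round(1),'tool axes in rest\n',(B.T@R).round(3))
E
python3 - <<'E'
from h import *
s,p,R=show();u=R[:,0]
G=rp('f',(-10,0,23))+8*u
print('grasp tcp',G.round(1),'pre',(G-120*u).round(1));to(G-120*u);rel('f')
E
```

```text
t 5.15 p [ 909.4 -217.7  585. ] x [ 0.571 -0.097 -0.815] y [ 0.108  0.993 -0.043] z [ 0.814 -0.063  0.578] az_z -4.5 j [-0.33  0.77  0.24  0.09  1.52 -0.21] F [ 2.9 -0.4  1.5] op 1.001
grasp tcp [ 567.1 -241.6  129.9] pre [ 498.6 -230.   227.7]
tool shift [  57.8  -41.2 -540. ]
grasp pt in rest [-188.3   51.4  561.9] tool axes in rest
 [[ 0.999  0.051 -0.005]
 [-0.051  0.999  0.002]
 [ 0.005 -0.002  1.   ]]
```

Request:
apply_moves --pt "0 5 -4 -49 0" --pt "0 5 -4 -49 0" --pt "0 5 -4 -49 0" --pt "0 5 -4 -49 0" --pt "0 5 -4 -49 0" --pt "0 5 -4 -49 0" --pt "0 5 -4 -49 0" --pt "0 5 -4 -49 0" --pt "0 5 -4 -49 0" --pt "0 0 0 -40 0"

```text
t: 6.15
eef_pos: [579.4, -227.5, 307.2]
tcp_rot: [-0.072, 0.959, -0.166]
ft_force: [0.7, -0.3, 0.2]
opening: 0.999
```

Request:
apply_moves --pt "0 0 0 0 0" --pt "0 0 0 0 0"

```text
t: 6.35
eef_pos: [581.9, -228.1, 309.6]
tcp_rot: [-0.072, 0.957, -0.166]
ft_force: [1.0, -0.2, 1.8]
opening: 1.001
```

Run:
```python
from h import *
import pickle
s,p,R=show();u=R[:,0]
to(rp('f',(-10,0,23))+8*u-120*u);rel('f')
a=cam('wrist');b=cam('side');c=cam('top');pickle.dump((a,b,c),open('c1.pkl','wb'))
for cc,nm in((a,'wrist'),(b,'side'),(c,'top')):
    im=cc['pixels'][:,:,::-1].copy()
    cv2.imwrite(f'pics/{nm}1_raw.png',im)
    for q in [(x,y,z) for x in(-50,50) for y in(-60,60) for z in(0,46)]:
        pt=proj(cc,rp('f',q))[0]
        if abs(pt).max()<2000: cv2.circle(im,tuple(int(v) for v in pt.round()),2,(0,0,255),1)
    cv2.imwrite(f'pics/{nm}1.png',im)
w=cv2.imread('pics/wrist1.png');s_=cv2.imread('pics/side1.png')[220:370,250:450];t_=cv2.imread('pics/top1.png')[190:295,350:490]
o=np.zeros((600,800,3),np.uint8);o[:360,:480]=cv2.resize(w,(480,360));o[360:,:320]=cv2.resize(s_,(320,240));o[360:,320:640]=cv2.resize(t_,(320,240));cv2.imwrite('pics/m1.png',o)
```

```text
t 6.35 p [ 581.9 -228.1  309.6] x [ 0.568 -0.095 -0.818] y [ 0.106  0.993 -0.042] z [ 0.816 -0.063  0.574] az_z -4.4 j [-0.58  0.24  1.85  0.48  0.52 -0.84] F [ 1.  -0.2  1.8] op 1.001
tool shift [  19.9   -7.5 -114.4]
grasp pt in rest [-149.4   14.6  137.3] tool axes in rest
 [[ 0.999  0.049 -0.001]
 [-0.049  0.999  0.003]
 [ 0.001 -0.003  1.   ]]
```

View pics/m1.png

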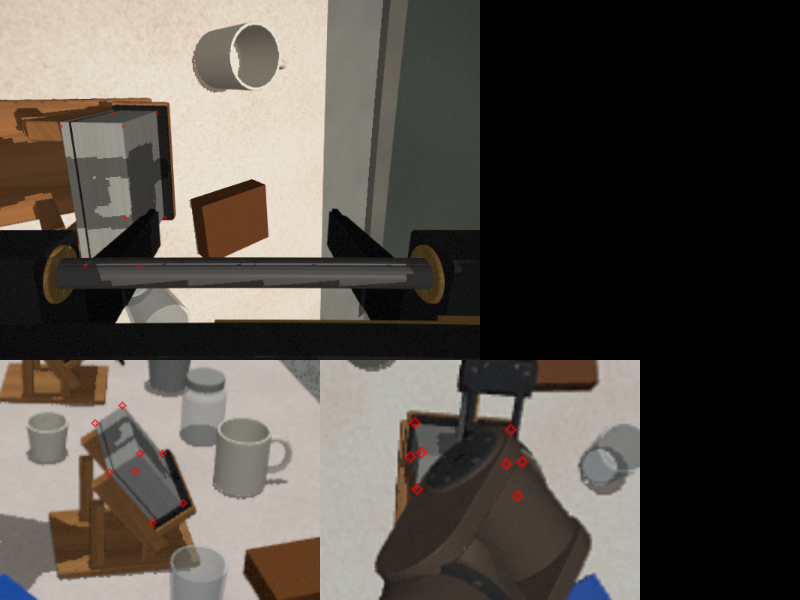

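Run:
```python
import cv2
i=cv2.imread('pics/wrist1.png')[130:310,60:260];cv2.imwrite('pics/z1.png',cv2.resize(i,(640,576),interpolation=cv2.INTER_CUBIC))
```

```text
(no output)
```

View pics/z1.png

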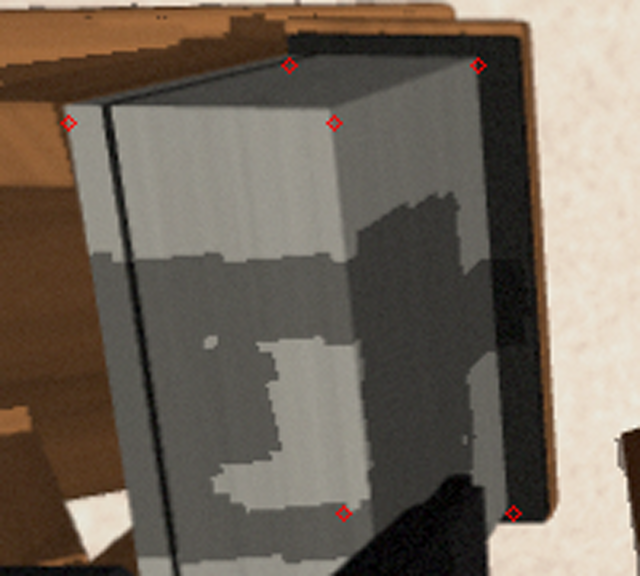

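```bash
cat > fit2.py <<'E'
from h import *
import pickle
from scipy.optimize import least_squares
a,b,c=pickle.load(open('c1.pkl','rb'))
px=lambda u,v:np.array([60+u/3.2-.3,130+v/3.2-.3])
P=[((-50,60,0),px(65,103)),((-50,60,46),px(333,107)),((50,60,46),px(478,57))]
L=[((-50,46),px(372,500)),((50,46),px(503,480)),((-50,0),px(135,560)),((-50,0),px(100,330))]
B,o=rest('f')
def mk(v):
    return B@Ro.from_rotvec(np.r_[v[3:6]]).as_matrix(),o+B@v[:3]
def res(v,free,full=1):
    v=v.copy()
    if not free: # yaw about world z only
        w=B.T@np.array([0,0,1])*v[3];v=np.r_[v[:3],w]
    M,oo=mk(v);r=[]
    for q,p in P: r+=list(proj(a,M@np.array(q,float)+oo)[0]-p)
    for (x,z),p in L:
        e=proj(a,np.array([M@np.array([x,y,z],float)+oo for y in(60,-20)]));d=e[1]-e[0];d/=np.linalg.norm(d);k=p-e[0];r.append(d[0]*k[1]-d[1]*k[0])
    return np.r_[r,v[:3]/8,v[3:]/.05]
for free in(0,1):
    s=least_squares(res,np.zeros(6),args=(free,));print(free,s.x[:3].round(1),np.degrees(s.x[3:]).round(2),s.fun.round(1))
E
python3 fit2.py
```

```text
0 [-2.   3.3 -0.2] [-0.95  0.    0.  ] [ 0.1 -0.3 -0.2  0.1 -0.   0.3 -0.6  0.7  0.2  0.1 -0.2  0.4 -0.   0.3
 -0.  -0.2]
1 [-2.7  3.4 -0.1] [ 0.82  0.29 -0.45] [ 0.  -0.2  0.2  0.2 -0.4  0.1 -0.3  0.4  0.1  0.  -0.3  0.4 -0.   0.3
  0.1 -0.2]
```

```bash
sed -i "s/'f':(549.5,-239.8,-.0806)/'f':(548.4,-236.6,-.097)/" h.py
python3 - <<'E'
from h import *
s,p,R=st();u=R[:,0]
to(rp('f',(-12,0,23))+8*u-100*u);to(rp('f',(-12,0,23))+8*u);rel('f')
E
```

```text
tool shift [  36.5   -4.8 -116.7]
tool shift [ 136.5   -4.8 -116.7]
grasp pt in rest [-148.4   12.2  139.2] tool axes in rest
 [[ 0.999  0.039 -0.002]
 [-0.039  0.999  0.017]
 [ 0.002 -0.017  1.   ]]
```

Request:
apply_moves --pt "0 0 -2 -40 1" --pt "0 0 -3 -40 0" --pt "0 0 0 -36 0" --pt "0 30 0 0 0" --pt "0 30 0 0 0" --pt "0 0 0 0 0" --pt "0 0 0 0 0"

```text
t: 7.2
eef_pos: [521.1, -229.5, 193.4]
tcp_rot: [-0.053, 0.959, -0.162]
ft_force: [1.2, -0.2, 0.1]
opening: 1.0
```

Run:
```python
from h import *
s,p,R=show();u=R[:,0];to(rp('f',(-12,0,23))+8*u);rel('f')
```

```text
t 7.2 p [ 521.1 -229.5  193.4] x [ 0.567 -0.093 -0.819] y [ 0.118  0.992 -0.031] z [ 0.815 -0.08   0.574] az_z -5.6 j [-0.66  0.33  2.12  1.12  0.31 -1.57] F [ 1.2 -0.2  0.1] op 1.0
tool shift [76.3 -1.8  0.8]
grasp pt in rest [-88.2   4.7  22.1] tool axes in rest
 [[ 0.999  0.038 -0.   ]
 [-0.038  0.999 -0.   ]
 [ 0.     0.     1.   ]]
```

```bash
cat > kin.py <<'E'
import numpy as np
from scipy.optimize import least_squares
from scipy.spatial.transform import Rotation as Ro
C=np.array([[0,0,-1.],[0,1,0],[1,0,0]])
def Rt(j): return (Ro.from_euler('ZYZ',[j[0],j[1]+j[2],j[3]])*Ro.from_euler('YZ',[j[4],j[5]])).as_matrix()@C
def fk(j,k):
    h,d,l1,l2,e,L,x0=k;b=j[1];a=j[1]+j[2]
    r=x0+l1*np.sin(b)+l2*np.sin(a)+e*np.cos(a);z=h+l1*np.cos(b)+l2*np.cos(a)-e*np.sin(a)
    return np.array([np.cos(j[0])*r-np.sin(j[0])*d,np.sin(j[0])*r+np.cos(j[0])*d,z])+L*Rt(j)[:,0]
D=[([281.2,-558.,225.2],[-1.2096,.4914,1.5593,0,1.0917,-.1056]),([516.1,-165.8,421.1],[-.43,.23,1.45,0,1.47,-.35]),([896.2,-128.1,379.7],[-.22,1.04,.05,0,2.01,-.12]),([937.4,-127.2,347.4],[-.21,1.08,.05,.01,1.88,-.11]),
([922.1,-114.5,482.1],[-.2,.94,.05,.02,1.82,-.1]),([922.4,-204.3,533],[-.31,.9,.05,.07,1.71,-.18]),([919.3,-214.6,583.8],[-.32,.86,.05,.09,1.64,-.2]),([581.9,-228.1,309.6],[-.58,.24,1.85,.48,.52,-.84]),([521.1,-229.5,193.4],[-.66,.33,2.12,1.12,.31,-1.57])]
k=least_squares(lambda k:np.concatenate([fk(j,k)-p for p,j in D]),[300,60,500,450,0,250,0]).x
LO=np.array([-3.1,-.84,.05,-1.13,.06,-2.69]);HI=np.array([3.1,2.19,2.79,4.28,2.93,2.69])
def ik(P,R,q0,lim=True):
    f=lambda q:np.r_[(fk(q,k)-P)/100,(Rt(q)-R).ravel()]
    s=least_squares(f,np.clip(q0,LO+.01,HI-.01),bounds=(LO,HI) if lim else (-np.inf,np.inf));return s.x,np.abs(s.fun).max()
if __name__=='__main__':
    print(k.round(1));print(max(np.abs(fk(j,k)-p).max() for p,j in D))
    from h import rp,rest,st
    s,p,R=st();u=R[:,0]
    q=s['joints']
    for g in(-50,-12): q,e=ik(rp('f',(g,0,23))+8*u,R,q,0);print('full',g,q.round(2),round(e,4))
    B,o=rest('e');z=-B[:,2];z=z-u*(u@z);z/=np.linalg.norm(z);T=np.c_[u,np.cross(z,u),z];print('tilt err',(B.T@T).round(3))
    for q0 in([.4,.4,1.9,-.6,.5,-2.1],[.4,.4,1.9,2.5,.5,0]):
      for lift in(150,80,40,0):
        for g in(-20,): q0,e=ik(rp('e',(g-lift,0,23))+8*u,T,q0,0);print('empty',lift,q0.round(2),round(e,4))
E
python3 kin.py
```

```text
[188.1  66.9 591.9 411.6  41.5 259.   -2.2]
4.2948907615189
full -50 [-0.64  0.41  2.1   1.3   0.28 -1.74] 0.0
full -12 [-0.62  0.49  2.08  1.51  0.26 -1.95] 0.0
tilt err [[ 0.998  0.062 -0.002]
 [ 0.062 -0.998 -0.   ]
 [-0.002  0.    -1.   ]]
empty 150 [ 0.53  0.22  2.03 -0.8   0.54 -1.73] 0.0
empty 80 [ 0.47  0.34  2.05 -1.    0.41 -1.55] 0.0
empty 40 [ 0.43  0.41  2.05 -1.16  0.36 -1.41] 0.0
empty 0 [ 0.4   0.49  2.05 -1.35  0.32 -1.24] 0.0
empty 150 [ 0.53  0.22  2.03  5.48  0.54 -1.73] 0.0
empty 80 [ 0.47  0.34  2.05  5.28  0.41 -1.55] 0.0
empty 40 [ 0.43  0.41  2.05  5.12  0.36 -1.41] 0.0
empty 0 [ 0.4   0.49  2.05  4.94  0.32 -1.24] 0.0
```

```bash
cat > k2.py <<'E'
from kin import *
from h import rp,rest,st
s,p,R=st();u=R[:,0]
B,o=rest('e')
for dth in(0,-2,-4):
  # optionally retilt u about rest y by dth deg, about rest z by dz
  for dz in(0,3):
    u2=B@(Ro.from_euler('zy',[dz,dth],degrees=True).as_matrix()@(B.T@u))
    z=-B[:,2];z=z-u2*(u2@z);z/=np.linalg.norm(z);T=np.c_[u2,np.cross(z,u2),z]
    q=[.47,.34,2.05,-1,.41,-1.55]
    for lift in(60,0):
        P=rp('e',(-36-lift,0,23))+8*u2;q,e=ik(P,T,q,0);q3,e3=ik(P,T,q,1)
        print(dth,dz,lift,q.round(2),'lim',q3.round(2),'pos err',(B.T@(fk(q3,k)-P)).round(1),'rot err deg (rest)',np.degrees(B.T@Ro.from_matrix(Rt(q3)@T.T).as_rotvec()).round(1))
E
python3 k2.py
```

```text
0 0 60 [ 0.46  0.35  2.05 -1.02  0.41 -1.54] lim [ 0.46  0.35  2.05 -1.02  0.41 -1.54] pos err [0. 0. 0.] rot err deg (rest) [-0.  0.  0.]
0 0 0 [ 0.41  0.46  2.05 -1.27  0.33 -1.31] lim [ 0.41  0.45  2.03 -1.13  0.34 -1.45] pos err [-0.5  0.3  0.7] rot err deg (rest) [-0.1  1.6 -0.4]
0 3 60 [ 0.44  0.34  2.08 -1.05  0.33 -1.53] lim [ 0.44  0.34  2.08 -1.05  0.33 -1.53] pos err [-0.  0.  0.] rot err deg (rest) [ 0. -0.  0.]
0 3 0 [ 0.39  0.45  2.07 -1.37  0.27 -1.23] lim [ 0.38  0.45  2.05 -1.13  0.27 -1.47] pos err [-0.7  0.4  1. ] rot err deg (rest) [-0.3  2.2 -0.5]
-2 0 60 [ 0.47  0.35  2.07 -1.14  0.41 -1.41] lim [ 0.47  0.35  2.07 -1.13  0.41 -1.42] pos err [-0.1  0.   0.1] rot err deg (rest) [-0.   0.2 -0. ]
-2 0 0 [ 0.42  0.46  2.07 -1.42  0.35 -1.16] lim [ 0.41  0.45  2.03 -1.13  0.35 -1.45] pos err [-1.1  0.7  1.5] rot err deg (rest) [-0.2  3.4 -0.8]
-2 3 60 [ 0.45  0.34  2.09 -1.2   0.34 -1.37] lim [ 0.45  0.34  2.08 -1.13  0.34 -1.44] pos err [-0.3  0.1  0.4] rot err deg (rest) [-0.1  0.8 -0.2]
-2 3 0 [ 0.4   0.45  2.09 -1.55  0.29 -1.04] lim [ 0.39  0.45  2.04 -1.13  0.28 -1.47] pos err [-1.3  0.7  1.8] rot err deg (rest) [-0.4  4.  -0.9]
-4 0 60 [ 0.48  0.36  2.08 -1.27  0.41 -1.28] lim [ 0.48  0.35  2.06 -1.13  0.42 -1.42] pos err [-0.8  0.4  0.8] rot err deg (rest) [-0.1  2.  -0.5]
-4 0 0 [ 0.43  0.47  2.08 -1.55  0.37 -1.01] lim [ 0.42  0.46  2.03 -1.13  0.36 -1.45] pos err [-1.7  1.   2.2] rot err deg (rest) [-0.2  5.1 -1.3]
-4 3 60 [ 0.46  0.35  2.11 -1.35  0.35 -1.21] lim [ 0.45  0.34  2.08 -1.13  0.35 -1.44] pos err [-1.   0.4  1.1] rot err deg (rest) [-0.3  2.6 -0.6]
-4 3 0 [ 0.41  0.46  2.1  -1.71  0.31 -0.88] lim [ 0.39  0.45  2.04 -1.13  0.29 -1.47] pos err [-1.9  1.   2.6] rot err deg (rest) [-0.6  5.7 -1.3]
```

Request:
apply_moves --pt "0 20 -1 0 0" --pt "0 20 -1 1 0" --pt "0 20 0 0 0" --pt "0 0 0 0 0" --pt "0 0 0 0 0"

```text
t: 7.7
eef_pos: [555.1, -237.3, 146.0]
tcp_rot: [-0.054, 0.957, -0.164]
ft_force: [-0.0, 0.2, -1.5]
opening: 1.001
```

Run:
```python
from h import *
show();rel('f')
a=cam('side');cv2.imwrite('pics/g1.png',cv2.resize(a['pixels'][220:370,250:450,::-1],(800,600),interpolation=cv2.INTER_CUBIC))
```

```text
t 7.7 p [ 555.1 -237.3  146. ] x [ 0.568 -0.094 -0.818] y [ 0.119  0.992 -0.031] z [ 0.814 -0.08   0.575] az_z -5.6 j [-0.63  0.46  2.09  1.44  0.26 -1.87] F [-0.   0.2 -1.5] op 1.001
grasp pt in rest [-29.5   0.3  23.3] tool axes in rest
 [[ 0.999  0.038 -0.001]
 [-0.038  0.999 -0.   ]
 [ 0.001  0.     1.   ]]
```

View pics/g1.png

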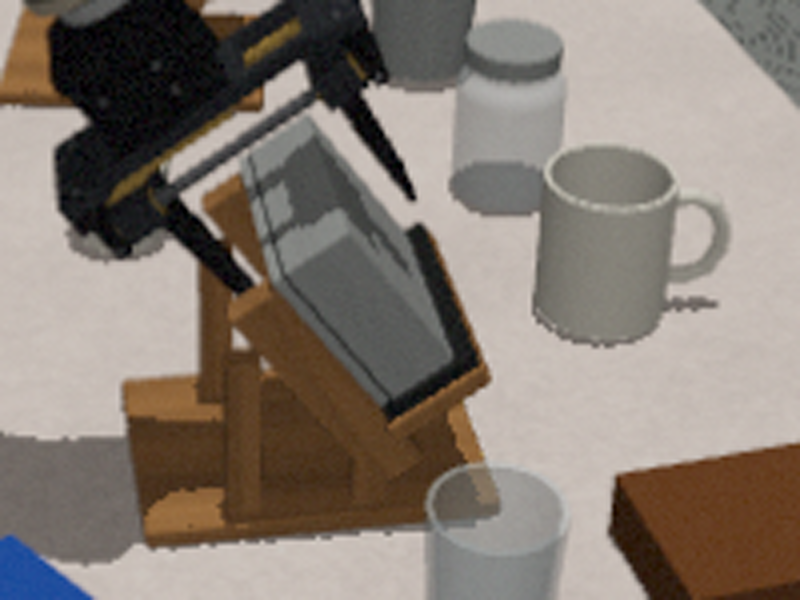

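Request:
apply_moves --pt "0.3 0 0 0 0" --pt "0.4 0 0 0 0" --pt "0.5 0 0 0 0" --pt "0.6 0 0 0 0" --pt "0.8 0 0 0 0" --pt "1 0 0 0 0" --pt "1 0 0 0 0" --pt "1 0 0 0 0"

```text
t: 8.55
eef_pos: [555.8, -237.6, 145.3]
tcp_rot: [-0.055, 0.957, -0.164]
ft_force: [5.0, 0.4, 2.2]
opening: 0.481
```

Run:
```python
from h import *
show();rel('f')
```

```text
t 8.55 p [ 555.8 -237.6  145.3] x [ 0.568 -0.094 -0.818] y [ 0.119  0.992 -0.032] z [ 0.814 -0.079  0.575] az_z -5.6 j [-0.63  0.46  2.09  1.44  0.26 -1.88] F [5.  0.4 2.2] op 0.481
grasp pt in rest [-28.5  -0.   23.5] tool axes in rest
 [[ 0.999  0.039 -0.002]
 [-0.039  0.999 -0.   ]
 [ 0.002  0.     1.   ]]
```

Request:
apply_moves --pt "1 -5 0 2 0" --pt "1 -10 0 2 0" --pt "1 -20 0 2 0" --pt "1 -25 0 0 0" --pt "1 -30 0 0 0" --pt "1 -30 0 0 0" --pt "1 -30 0 0 0" --pt "1 -20 0 0 0" --pt "1 0 0 0 0"

```text
t: 9.45
eef_pos: [462.9, -221.9, 288.9]
tcp_rot: [-0.057, 0.957, -0.167]
ft_force: [0.7, -0.3, -2.6]
opening: 0.478
```

```bash
cat > pre.py <<'E'
from h import *
import sys
lift=float(sys.argv[1]);tx=float(sys.argv[2]);zz=float(sys.argv[3])
s,p,R=show();u=R[:,0]
P=rp('e',(tx-lift,0,zz))+8*u
to(P);rel('e')
B,o=rest('e');z=-B[:,2];z=z-u*(u@z);z/=np.linalg.norm(z)
print('turn',round(np.degrees(np.arctan2(np.dot(np.cross(R[:,2],z),u),R[:,2]@z)),1))
E
python3 pre.py 150 -36 40
```

```text
t 9.45 p [ 462.9 -221.9  288.9] x [ 0.568 -0.096 -0.817] y [ 0.12   0.992 -0.033] z [ 0.814 -0.08   0.575] az_z -5.6 j [-0.74  0.1   2.1   0.7   0.51 -1.17] F [ 0.7 -0.3 -2.6] op 0.478
tool shift [-30.8 465.9 -26.2]
grasp pt in rest [-128.2 -455.   131.5] tool axes in rest
 [[ 0.998 -0.059 -0.009]
 [ 0.059  0.988  0.14 ]
 [ 0.001 -0.141  0.99 ]]
turn -171.9
```

Request:
apply_moves --pt "1 -5 20 0 0" --pt "1 -5 35 0 0" --pt "1 -5 40 0 0" --pt "1 -5 40 0 0" --pt "1 -5 40 0 0" --pt "1 -5 40 0 0" --pt "1 0 40 0 0" --pt "1 0 40 -5 0" --pt "1 0 40 -5 0" --pt "1 0 40 -5 0"

```text
t: 10.45
eef_pos: [477.0, 113.3, 289.4]
tcp_rot: [-0.055, 0.969, -0.164]
ft_force: [-0.0, -0.9, -2.6]
opening: 0.48
```

Request:
apply_moves --pt "1 0 40 -5 0" --pt "1 0 30 -5 0" --pt "1 0 15 0 0" --pt "1 0 0 0 0"

```text
t: 10.85
eef_pos: [478.9, 199.2, 280.6]
tcp_rot: [-0.056, 0.971, -0.162]
ft_force: [0.7, 0.5, -2.7]
opening: 0.483
```

```bash
python3 pre.py 150 -36 40
```

```text
t 10.85 p [478.9 199.2 280.6] x [ 0.557 -0.091 -0.825] y [ 0.115  0.993 -0.032] z [ 0.822 -0.078  0.564] az_z -5.4 j [ 0.42  0.16  2.05 -0.69  0.51  1.07] F [ 0.7  0.5 -2.7] op 0.483
tool shift [-6.2 46.  -1. ]
grasp pt in rest [-176.9  -44.9   47.6] tool axes in rest
 [[ 0.998 -0.062  0.004]
 [ 0.061  0.988  0.144]
 [-0.013 -0.144  0.99 ]]
turn -171.7
```

Request:
apply_moves --pt "1 -3 23 0 0" --pt "1 -3 23 0 0" --pt "1 0 0 0 -6" --pt "1 0 0 0 -8" --pt "1 0 0 0 -8" --pt "1 0 0 0 -8" --pt "1 0 0 0 -8" --pt "1 0 0 0 -8" --pt "1 0 0 0 -8" --pt "1 0 0 0 -8"

```text
t: 11.85
eef_pos: [481.1, 242.4, 284.9]
tcp_rot: [-1.144, 0.97, -0.166]
ft_force: [-0.2, -0.2, -1.7]
opening: 0.483
```

Request:
apply_moves --pt "1 0 0 0 -8" --pt "1 0 0 0 -8" --pt "1 0 0 0 -8" --pt "1 0 0 0 -8" --pt "1 0 0 0 -8" --pt "1 0 0 0 -8" --pt "1 0 0 0 -8" --pt "1 0 0 0 -8" --pt "1 0 0 0 -8" --pt "1 0 0 0 -8"

```text
t: 12.85
eef_pos: [481.1, 242.4, 284.9]
tcp_rot: [-2.54, 0.97, -0.166]
ft_force: [-0.8, -0.1, -2.5]
opening: 0.484
```

```bash
python3 pre.py 100 -36 40
```

```text
t 12.85 p [481.1 242.4 284.9] x [ 0.558 -0.093 -0.825] y [-0.596 -0.736 -0.32 ] z [-0.577  0.67  -0.466] az_z 130.7 j [ 0.52  0.19  1.99 -0.7   0.58 -1.33] F [-0.8 -0.1 -2.5] op 0.484
tool shift [49.9  1.1  1.3]
grasp pt in rest [-185.8   -2.6   42.3] tool axes in rest
 [[ 0.998  0.045 -0.04 ]
 [ 0.059 -0.869  0.492]
 [-0.012 -0.494 -0.87 ]]
turn -29.6
```

Request:
apply_moves --pt "1 0 0 0 -8" --pt "1 0 0 0 -8" --pt "1 0 0 0 -8" --pt "1 0 0 0 -5.6" --pt "1 0 0 0 0" --pt "1 0 0 0 0"

```text
t: 13.45
eef_pos: [481.3, 242.6, 285.4]
tcp_rot: [-3.048, 0.969, -0.166]
ft_force: [-0.5, -0.4, -2.7]
opening: 0.483
```

```bash
python3 pre.py 100 -36 40
python3 - <<'E'
from h import *
import pickle
a=cam('wrist');b=cam('side');c=cam('top');pickle.dump((a,b,c),open('c2.pkl','wb'))
w=a['pixels'][:,:,::-1];
o=np.zeros((600,800,3),np.uint8);o[:360,:480]=cv2.resize(w,(480,360))
def cr(cc,x,y,W,H,ow,oh): return cv2.resize(cc['pixels'][y:y+H,x:x+W,::-1],(ow,oh),interpolation=cv2.INTER_CUBIC)
o[360:,:400]=cr(b,215,120,150,90,400,240);o[360:,400:]=cr(c,190,200,120,72,400,240);cv2.imwrite('pics/m2.png',o)
E
```

```text
t 13.45 p [481.3 242.6 285.4] x [ 0.559 -0.094 -0.824] y [-0.241 -0.969 -0.053] z [-0.794  0.228 -0.564] az_z 164.0 j [ 0.52  0.19  1.99 -0.71  0.58 -1.84] F [-0.5 -0.4 -2.7] op 0.483
tool shift [50.3  0.6  2.1]
grasp pt in rest [-186.2   -2.4   42.7] tool axes in rest
 [[ 0.998  0.059 -0.012]
 [ 0.059 -0.998  0.008]
 [-0.011 -0.009 -1.   ]]
turn -0.5
```

View pics/m2.png

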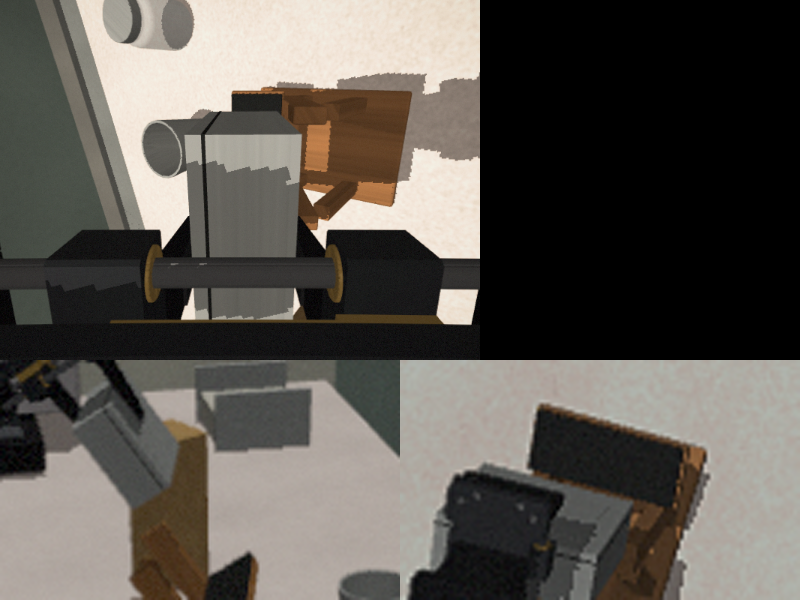

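Run:
```python
from h import *
import pickle
a,b,c=pickle.load(open('c2.pkl','rb'))
im=cv2.resize(a['pixels'][105:305,290:557,::-1],(800,600),interpolation=cv2.INTER_CUBIC)
x,y,yw=POSE['e'];M=Ro.from_euler('z',yw).as_matrix()
pts=[M@np.array(q)+[x,y,0] for q in[(-95.7,-68,12),(-95.7,68,12),(94.3,-68,12)]]+[rp('e',q) for q in[(42,-68,56),(42,-68,0),(-45,-60,0),(-45,-60,-30),(-45,-44,0),(-45,44,0),(-45,60,0),(-45,60,-30)]]
for P in pts:
    u=(proj(a,P)[0]-[290,105])*600/200;cv2.circle(im,(int(u[0]),int(u[1])),4,(0,0,255),1);print(u.round())
cv2.imwrite('pics/z2.png',im)
```

```text
[764.  32.]
[694. 502.]
[161.  27.]
[43. 40.]
[244.  38.]
[289.  93.]
[428.  91.]
[287. 167.]
[274. 534.]
[272. 594.]
[394. 593.]
```

View pics/z2.png

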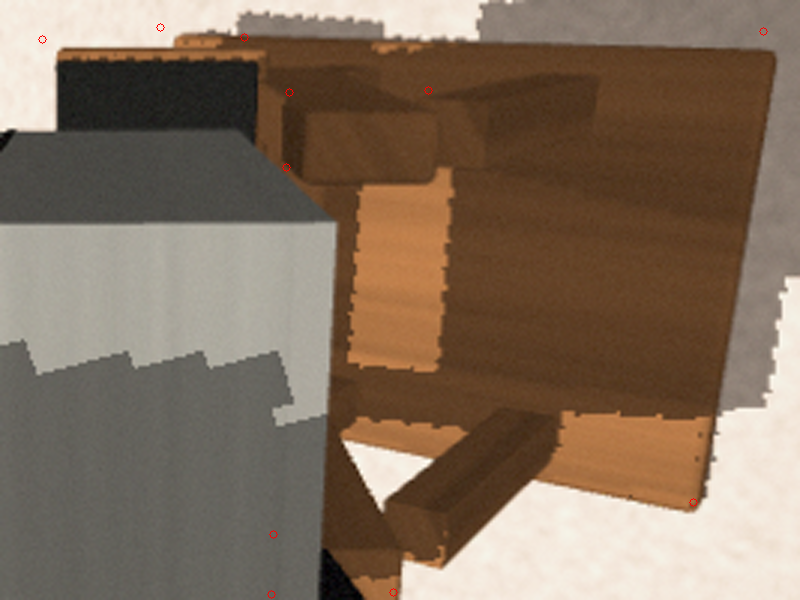

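```bash
cat > fit3.py <<'E'
from h import *
import pickle
from scipy.optimize import least_squares
a,b,c=pickle.load(open('c2.pkl','rb'))
px=lambda u,v:np.array([290+u/3-.33,105+v/3-.33])
PL=[((-95,-68,12),(775,52)),((-95,68,12),(695,510)),((95,-68,12),(177,37))]
RB=[((-45,-60,0),(303,112)),((-45,-60,-30),(437,112)),((-45,-44,0),(303,182)),((-45,-44,-30),(437,180))]
def res(v):
    x,y,yw,bar,off,dz=v*np.array([1,1,.01,1,1,1]);M=Ro.from_euler('z',yw).as_matrix();s,cc=np.sin(a35),np.cos(a35)
    B=M@np.array([[s,0,cc],[0,1,0],[-cc,0,s]]);o=np.array([x,y,115+dz]);r=[]
    for q,p in PL: r+=list(proj(a,M@(np.array(q,float)+[off,0,0])+[x,y,dz])[0]-px(*p))
    for q,p in RB: r+=list(proj(a,B@np.array(q,float)+o)[0]-px(*p))
    for z,u in((56,57),(0,258)): r.append(proj(a,B@np.array([bar,-68,z])+o)[0][0]-px(u,0)[0])
    return np.r_[r,(off+.7)/3,dz/1.5]
s=least_squares(res,[547,227,-27,42,0,0]);print(s.x.round(2));print(s.fun.round(1))
E
python3 fit3.py
```

```text
[546.54 229.96 -28.3   39.23  -1.33  -3.13]
[-0.2 -0.7  0.9  1.5 -1.5 -1.   0.3 -0.6  1.4 -0.7 -1.   0.6 -0.7  1.2
 -0.2 -0.  -0.2 -2.1]
```

```bash
sed -i "s/'e':(546.7,226.5,-.270)/'e':(546.5,229.8,-.281)/" h.py
cat > tin.py <<'E'
from h import *
# tin (rest-f axes) in tool frame at pick: p=[555.8,-237.6,145.3]
Rp=np.c_[[.568,-.094,-.818],[.119,.992,-.032],[.814,-.079,.575]];U,_,V=np.linalg.svd(Rp);Rp=U@V
Bf,of=rest('f');pp=np.array([555.8,-237.6,145.3])
def tin(): # returns R (tin axes: x=slope-down at pick, y, z=outward at pick) and centre, now
    s,p,R=st();return R@Rp.T@Bf,p+R@Rp.T@(rp('f',(0,0,23))-pp)
if __name__=='__main__':
    import pickle
    T,c=tin();B,o=rest('e')
    print('tin centre in e',(B.T@(c-o)).round(1));print((B.T@T).round(3))
    a=pickle.load(open('c2.pkl','rb'))[0]
    for q in[(-50,60,23),(50,60,23),(-50,60,-23),(50,60,-23)]: print(q,((proj(a,c+T@np.array(q,float))[0]-[290,105])*3).round())
E
python3 tin.py;python3 pre.py 100 -36 40
```

```text
tin centre in e [-157.5   -5.3   44.1]
[[ 1.     0.027 -0.009]
 [ 0.027 -1.    -0.002]
 [-0.009  0.002 -1.   ]]
(-50, 60, 23) [329. 205.]
(50, 60, 23) [230. 122.]
(-50, 60, -23) [-145.  206.]
(50, 60, -23) [-39. 122.]
t 13.6 p [481.4 242.9 285.9] x [ 0.56  -0.093 -0.823] y [-0.24  -0.969 -0.053] z [-0.793  0.227 -0.565] az_z 164.0 j [ 0.52  0.19  1.99 -0.71  0.58 -1.84] F [-0.4  0.7 -2.9] op 0.483
tool shift [50.3 -2.8  3.4]
grasp pt in rest [-186.    -6.    43.9] tool axes in rest
 [[ 0.998  0.066 -0.011]
 [ 0.066 -0.998 -0.002]
 [-0.011  0.001 -1.   ]]
turn 0.1
```

```bash
sed -i "s/'e':(546.5,229.8,-.281)/'e':(546.2,227.0,-.275)/" h.py
cat > go.py <<'E'
from tin import *
import sys
q=[float(v) for v in sys.argv[1:4]]
show();T,c=tin();B,o=rest('e');s,p,R=st()
print('tin in e',(B.T@(c-o)).round(1),'axes',(B.T@T).round(3).tolist());print('tool shift',(R.T@(rp('e',q)-c)).round(1),'F in e',(B.T@np.array(s['ft_force'])).round(1))
E
python3 go.py -70 0 31; python3 go.py -25 0 29
```

```text
t 13.6 p [481.4 242.9 285.9] x [ 0.56  -0.093 -0.823] y [-0.24  -0.969 -0.053] z [-0.793  0.227 -0.565] az_z 164.0 j [ 0.52  0.19  1.99 -0.71  0.58 -1.84] F [-0.4  0.7 -2.9] op 0.483
tin in e [-157.7   -2.1   43.7] axes [[1.0, 0.023, -0.009], [0.023, -1.0, 0.003], [-0.009, -0.003, -1.0]]
tool shift [87.8  3.4 11.8] F in e [ 2.   0.6 -2.2]
t 13.6 p [481.4 242.9 285.9] x [ 0.56  -0.093 -0.823] y [-0.24  -0.969 -0.053] z [-0.793  0.227 -0.565] az_z 164.0 j [ 0.52  0.19  1.99 -0.71  0.58 -1.84] F [-0.4  0.7 -2.9] op 0.483
tin in e [-157.7   -2.1   43.7] axes [[1.0, 0.023, -0.009], [0.023, -1.0, 0.003], [-0.009, -0.003, -1.0]]
tool shift [132.8   6.2  13.3] F in e [ 2.   0.6 -2.2]
```

Request:
apply_moves --pt "1 20 1 3 0" --pt "1 25 1 3 0" --pt "1 25 1 3 0" --pt "1 18 0 3 0" --pt "1 15 1 1 0" --pt "1 12 1 0 0" --pt "1 0 0 0 0" --pt "1 0 0 0 0"

```text
t: 14.4
eef_pos: [534.2, 230.3, 184.0]
tcp_rot: [-3.049, 0.967, -0.165]
ft_force: [0.8, 0.3, -2.9]
opening: 0.482
```

```bash
python3 go.py -25 0 29;python3 - <<'E'
from tin import *
import pickle
a=cam('wrist');b=cam('side');c=cam('top');pickle.dump((a,b,c),open('c3.pkl','wb'))
o=np.zeros((600,800,3),np.uint8)
def cr(cc,x,y,W,H,ow,oh): return cv2.resize(cc['pixels'][y:y+H,x:x+W,::-1],(ow,oh),interpolation=cv2.INTER_CUBIC)
o[:330,:440]=cr(a,100,60,400,300,440,330);o[:330,440:]=cr(b,240,160,90,82,360,330);o[330:,:400]=cr(c,200,195,100,67,400,270);cv2.imwrite('pics/m3.png',o)
E
```

```text
t 14.4 p [534.2 230.3 184. ] x [ 0.56  -0.093 -0.823] y [-0.239 -0.97  -0.052] z [-0.794  0.226 -0.565] az_z 164.1 j [ 0.44  0.39  2.04 -1.06  0.38 -1.51] F [ 0.8  0.3 -2.9] op 0.482
tin in e [-43.1   0.1  29.7] axes [[1.0, 0.023, -0.009], [0.023, -1.0, 0.002], [-0.009, -0.002, -1.0]]
tool shift [18.1  1.2  0.5] F in e [ 2.8  0.6 -1.1]
```

View pics/m3.png

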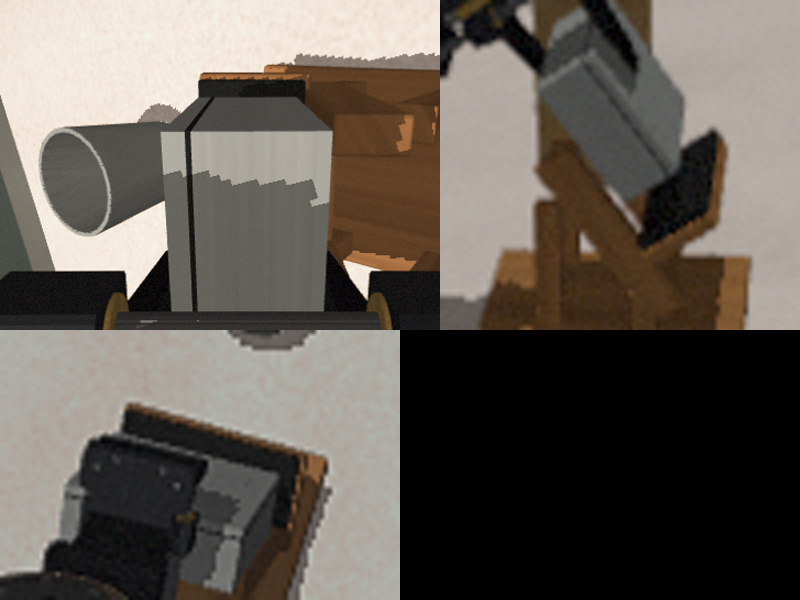

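Request:
apply_moves --pt "1 9 0.5 0.5 0" --pt "1 8 0.5 0.5 0" --pt "1 5 0 0.5 0" --pt "1 0 0 0 0" --pt "1 0 0 0 0"

```text
t: 15.05
eef_pos: [545.7, 228.2, 166.8]
tcp_rot: [-3.05, 0.969, -0.165]
ft_force: [-0.5, 1.3, -2.6]
opening: 0.484
```

```bash
python3 go.py -10 0 23
```

```text
t 15.05 p [545.7 228.2 166.8] x [ 0.558 -0.093 -0.824] y [-0.238 -0.97  -0.052] z [-0.795  0.225 -0.564] az_z 164.2 j [ 0.42  0.43  2.04 -1.13  0.35 -1.44] F [-0.5  1.3 -2.6] op 0.484
tin in e [-22.3   1.2  29.3] axes [[1.0, 0.023, -0.01], [0.023, -1.0, 0.001], [-0.01, -0.001, -1.0]]
tool shift [12.3  1.9  6.2] F in e [ 1.7  1.1 -2.2]
```

Now at the j4 limit; lower in small steps watching the force.

Request:
apply_moves --pt "1 3 0.5 0.5 0" --pt "1 2 0.5 0.5 0" --pt "1 0 0 0 0"

```text
t: 15.35
eef_pos: [548.2, 227.3, 163.3]
tcp_rot: [-3.051, 0.973, -0.167]
ft_force: [-0.3, 0.7, -3.2]
opening: 0.481
```

Request:
apply_moves --pt "1 2 0.3 0.5 0" --pt "1 0 0 0 0"

```text
t: 15.55
eef_pos: [549.1, 227.1, 162.0]
tcp_rot: [-3.051, 0.974, -0.167]
ft_force: [0.0, 0.2, -2.9]
opening: 0.483
```

```bash
python3 go.py -10 0 23
```

```text
t 15.55 p [549.1 227.1 162. ] x [ 0.554 -0.093 -0.827] y [-0.239 -0.97  -0.051] z [-0.798  0.226 -0.559] az_z 164.2 j [ 0.42  0.44  2.03 -1.13  0.35 -1.44] F [ 0.   0.2 -2.9] op 0.483
tin in e [-16.4   1.   29.4] axes [[1.0, 0.022, -0.015], [0.022, -1.0, 0.001], [-0.015, -0.001, -1.0]]
tool shift [6.4 1.4 6.3] F in e [ 2.3  0.2 -1.7]
```

Request:
apply_moves --pt "1 2 0.5 1.5 0" --pt "1 2 0.5 1 0" --pt "1 0 0 0 0"

```text
t: 15.85
eef_pos: [550.1, 227.0, 159.6]
tcp_rot: [-3.052, 0.977, -0.168]
ft_force: [-1.6, 0.4, 2.4]
opening: 0.482
```

Request:
apply_moves --pt "1 1.5 0.3 0.5 0" --pt "1 0 0 0 0"

```text
t: 16.05
eef_pos: [550.6, 226.9, 158.7]
tcp_rot: [-3.052, 0.978, -0.168]
ft_force: [-2.0, 0.9, 4.1]
opening: 0.482
```

```bash
python3 go.py -10 0 23
```

```text
t 16.05 p [550.6 226.9 158.7] x [ 0.551 -0.093 -0.83 ] y [-0.239 -0.97  -0.05 ] z [-0.8    0.226 -0.556] az_z 164.2 j [ 0.41  0.45  2.03 -1.13  0.35 -1.44] F [-2.   0.9  4.1] op 0.482
tin in e [-12.8   1.2  28.7] axes [[1.0, 0.021, -0.019], [0.021, -1.0, 0.0], [-0.019, -0.001, -1.0]]
tool shift [2.9 1.4 5.6] F in e [-4.6  0.3  0.6]
```

Request:
apply_moves --pt "1 -0.5 0.5 2 0" --pt "1 0 0.5 1.5 0" --pt "1 0 0 0 0"

```text
t: 16.35
eef_pos: [547.3, 227.0, 157.8]
tcp_rot: [-3.053, 0.981, -0.169]
ft_force: [-2.4, 1.8, 2.4]
opening: 0.485
```

```bash
python3 go.py -12 0 23
```

```text
t 16.35 p [547.3 227.  157.8] x [ 0.548 -0.093 -0.831] y [-0.24  -0.97  -0.049] z [-0.801  0.226 -0.554] az_z 164.2 j [ 0.42  0.45  2.03 -1.13  0.35 -1.44] F [-2.4  1.8  2.4] op 0.485
tin in e [-14.    0.4  25.5] axes [[1.0, 0.02, -0.023], [0.02, -1.0, 0.0], [-0.023, -0.001, -1.0]]
tool shift [2.  0.5 2.4] F in e [-3.6  1.1 -0.9]
```

Request:
apply_moves --pt "1 0 0.3 1.2 0" --pt "1 0.3 0 0.8 0" --pt "1 0 0 0 0"

```text
t: 16.65
eef_pos: [546.2, 227.2, 157.2]
tcp_rot: [-3.054, 0.983, -0.17]
ft_force: [-1.1, 1.1, 1.4]
opening: 0.478
```

```bash
python3 go.py -12 0 23;python3 - <<'E'
from tin import *
a=cam('wrist');b=cam('side')
o=np.zeros((600,800,3),np.uint8)
def cr(cc,x,y,W,H,ow,oh): return cv2.resize(cc['pixels'][y:y+H,x:x+W,::-1],(ow,oh),interpolation=cv2.INTER_CUBIC)
o[:,:440]=cr(a,330,100,147,200,440,600);o[:330,440:]=cr(b,240,160,90,82,360,330);cv2.imwrite('pics/m4.png',o)
E
```

```text
t 16.65 p [546.2 227.2 157.2] x [ 0.547 -0.094 -0.832] y [-0.24  -0.969 -0.049] z [-0.802  0.227 -0.553] az_z 164.2 j [ 0.42  0.45  2.04 -1.13  0.35 -1.44] F [-1.1  1.1  1.4] op 0.478
tin in e [-14.1   0.3  24.2] axes [[1.0, 0.019, -0.024], [0.019, -1.0, 0.0], [-0.024, -0.001, -1.0]]
tool shift [2.1 0.4 1.1] F in e [-1.9  0.8 -0.3]
```

View pics/m4.png

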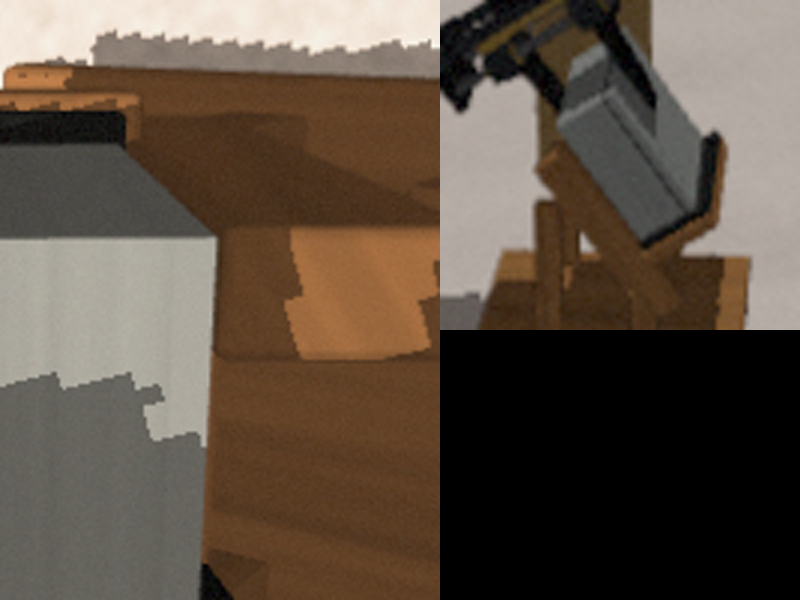

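Run:
```python
from h import *
a=cam('wrist');B,o=rest('e')
k=440/147
def at(u,v,x=None,z=None):
    O,d=ray(a,[(330+u/k-.3,100+v/3-.3)]);O=B.T@(O-o);d=B.T@d[0]
    t=((x-O[0])/d[0]) if x is not None else (z-O[2])/d[2]
    return (O+d*t).round(1)
for n,u,v,x in(('tin top corner',217,237,-64),('tin low corner',122,145,36),('rib outer z0',217,225,-45),('rib outer mid',290,226,-45),('rib inner mid',290,359,-45),('bar black end',125,112,36),('bar black end',125,112,38)): print(n,at(u,v,x))
```

```text
tin top corner [-64.  -58.9   1.9]
tin low corner [ 36.  -57.2  -1.6]
rib outer z0 [-45.  -56.9  -2. ]
rib outer mid [-45.  -56.7 -10.2]
rib inner mid [-45.  -41.3 -11.4]
bar black end [ 36.  -62.7  -1.9]
bar black end [ 38.  -62.5  -2.2]
```

Request:
apply_moves --pt "1 0 -0.5 0.7 0" --pt "1 0.5 -0.5 0.7 0" --pt "1 0 0 0 0"

```text
t: 17.1
eef_pos: [546.0, 228.3, 156.7]
tcp_rot: [-3.054, 0.983, -0.171]
ft_force: [-0.9, -3.2, 4.1]
opening: 0.484
```

```bash
python3 go.py -12 0 23
```

```text
t 17.1 p [546.  228.3 156.7] x [ 0.546 -0.095 -0.832] y [-0.241 -0.969 -0.048] z [-0.802  0.227 -0.552] az_z 164.2 j [ 0.42  0.45  2.04 -1.13  0.35 -1.43] F [-0.9 -3.2  4.1] op 0.484
tin in e [-13.9   1.3  23.5] axes [[1.0, 0.019, -0.024], [0.019, -1.0, 0.001], [-0.024, -0.001, -1.0]]
tool shift [1.9 1.4 0.4] F in e [-3.4 -3.3  2.3]
```

Request:
apply_moves --pt "1 -0.8 0 0 0" --pt "0.52 0 0 0 0" --pt "0.51 0 0 0 0" --pt "0.5 0 0 0 0" --pt "0.49 0 0 0 0" --pt "0.48 0 0 0 0" --pt "0.47 0 0 0 0" --pt "0.46 0 0 0 0" --pt "0.45 0 0 0 0" --pt "0.44 0 0 0 0"

```text
t: 18.1
eef_pos: [545.5, 228.7, 157.4]
tcp_rot: [-3.053, 0.983, -0.169]
ft_force: [-1.1, -0.6, 0.8]
opening: 0.555
```

Request:
apply_moves --pt "0.42 0 0 0 0" --pt "0.4 0 0 0 0" --pt "0.37 0 0 0 0" --pt "0.34 0 0 0 0" --pt "0.3 0 0 0 0" --pt "0.25 0 0 0 0" --pt "0.2 0 0 0 0" --pt "0.1 0 0 0 0" --pt "0.1 0 0 0 0" --pt "0.1 0 0 0 0"

```text
t: 19.1
eef_pos: [545.4, 228.7, 157.3]
tcp_rot: [-3.054, 0.983, -0.169]
ft_force: [-0.5, 1.6, 0.1]
opening: 0.894
```

```bash
python3 go.py -12 0 23;python3 - <<'E'
from tin import *
import pickle
a=cam('wrist');b=cam('side');pickle.dump((a,b),open('c5.pkl','wb'))
o=np.zeros((600,800,3),np.uint8)
def cr(cc,x,y,W,H,ow,oh): return cv2.resize(cc['pixels'][y:y+H,x:x+W,::-1],(ow,oh),interpolation=cv2.INTER_CUBIC)
o[:,:440]=cr(a,330,100,147,200,440,600);o[:330,440:]=cr(b,240,160,90,82,360,330);o[330:,440:]=cr(a,0,0,640,480,360,270);cv2.imwrite('pics/m5.png',o)
E
```

```text
t 19.1 p [545.4 228.7 157.3] x [ 0.546 -0.093 -0.832] y [-0.24  -0.969 -0.049] z [-0.802  0.227 -0.552] az_z 164.2 j [ 0.42  0.45  2.04 -1.13  0.35 -1.44] F [-0.5  1.6  0.1] op 0.894
tin in e [-14.8   1.6  23.3] axes [[1.0, 0.02, -0.024], [0.02, -1.0, 0.0], [-0.024, -0.001, -1.0]]
tool shift [2.7 1.7 0.2] F in e [-0.6  1.4 -0.7]
```

View pics/m5.png

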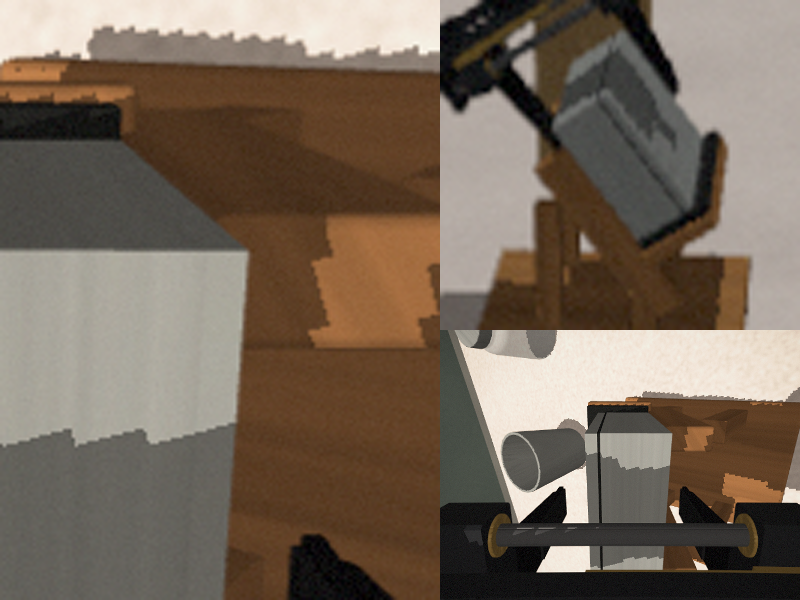

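Run:
```python
from h import *
import pickle
a,b=pickle.load(open('c5.pkl','rb'));B,o=rest('e')
k=440/147
def at(u,v,x):
    O,d=ray(a,[(330+u/k-.3,100+v/3-.3)]);O=B.T@(O-o);d=B.T@d[0]
    return (O+d*((x-O[0])/d[0])).round(1)
for n,u,v,x in(('tin top',247,250,-64),('tin low',120,139,36),('rib outer',315,214,-45),('rib inner',315,347,-45),('bar black end',118,104,37)): print(n,at(u,v,x))
```

```text
tin top [-64.  -56.2  -2.2]
tin low [ 36.  -56.8  -2.2]
rib outer [-45.  -56.7 -14. ]
rib inner [-45.  -41.2 -15.3]
bar black end [ 37.  -62.6  -1.8]
```

Request:
apply_moves --pt "0.1 -10 0 0 0" --pt "0.1 -20 0 0 0" --pt "0.1 -25 0 0 0" --pt "0.1 -30 0 0 0" --pt "0.1 -30 0 0 0" --pt "0.1 -30 0 0 0" --pt "0.1 -20 0 0 0" --pt "0.1 0 0 0 0" --pt "0.1 0 0 0 0"

```text
t: 20.1
eef_pos: [455.3, 244.2, 294.5]
tcp_rot: [-3.053, 0.983, -0.169]
ft_force: [-0.1, -0.2, -0.7]
opening: 0.898
```

Run:
```python
from h import *
show()
b=cam('side');c=cam('top')
o=np.zeros((600,800,3),np.uint8)
def cr(cc,x,y,W,H,ow,oh): return cv2.resize(cc['pixels'][y:y+H,x:x+W,::-1],(ow,oh),interpolation=cv2.INTER_CUBIC)
o[:375,:400]=cr(b,235,155,96,90,400,375);o[:375,400:]=cr(b,200,120,320,300,400,375);o[375:,:300]=cr(c,100,100,400,300,300,225);o[375:,300:600]=cr(c,200,195,100,75,300,225);cv2.imwrite('pics/m6.png',o)
```

```text
t 20.1 p [455.3 244.2 294.5] x [ 0.547 -0.093 -0.832] y [-0.24  -0.97  -0.049] z [-0.802  0.226 -0.552] az_z 164.2 j [ 0.55  0.15  2.01 -0.67  0.62 -1.85] F [-0.1 -0.2 -0.7] op 0.898
```

View pics/m6.png

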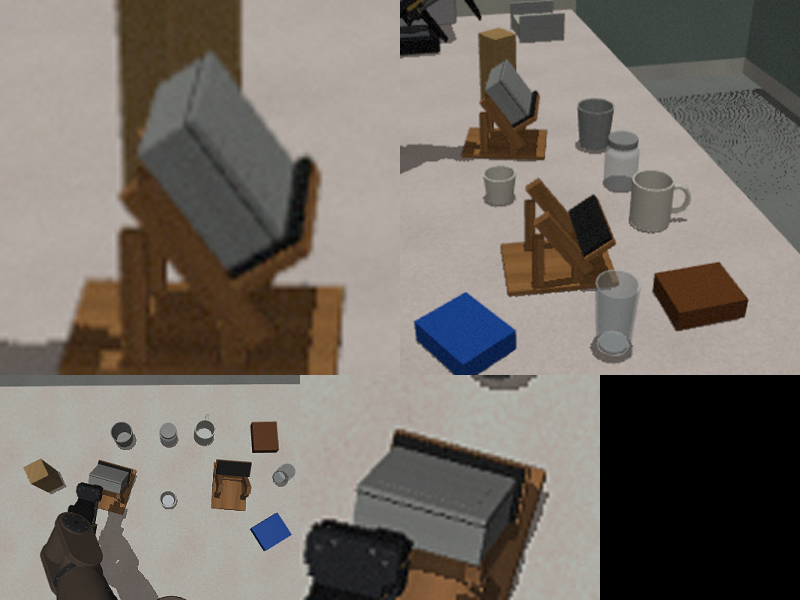

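The picture shows the tin shut with its lid outwards. It rests on the foot bar, flat on the ribs, and everything else is where it was. I'm handing it in.

```bash
python3 -c "
from h import *
env.job_done();show()"
```

```text
the job is handed in; nothing more can be done
the job is handed in; nothing more can be done
```

The tin is on the empty stand, shut, with its lid outwards and uppermost, and the job is handed in at about 20 s of the 48 s allowed.

- **Method:** I tilted the tool to match the slope by reaching to the edge of the arm's range. Then I pinched lid and base together (opening read 45.7 mm for a 46 mm tin), lifted the tin off and carried it across. I turned it 172° beside the empty stand, lowered it until it touched the bar with about 6–7 N, and eased it onto the ribs. The fingers then opened slowly.
- **Last checks:** After release, the wrist picture put the tin about 0.5 mm from centre, square to about 0.3° and flat on the ribs. The final side and top pictures show it on the foot bar with the gripper clear. The cup and the other objects look undisturbed. The highest wrist force I read was about 6 N.
- **Disagreements:** The wrist camera placed things 2–4 mm off the poses I worked out from the tool position. I judged centring by comparing tin and ribs within one picture instead. Joint 4 was at its range limit during the lowering, so the tin was about 1–2° out of line until I let go, and then it settled flat.

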